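Wipe the cassette screen and hold the wiper up for a new felt

TASK

Take the felt wiper by its black grip and wipe the white sprung screen of the open film cassette in one unbroken stroke, from near its left end to near its right end (left and right as the robot sees it), with the wiper lying square across the screen and pressed lightly all the way, so that the screen sinks by a few millimetres but never bottoms. Then lift the wiper off and finish while holding it level and still in the gripper, at least 10 cm clear above the screen's height, so that I can change its felt; leave everything else where it stands.

Things in the scene. Friction and masses are not known exactly. Their poses are not given: they have to be found in the camera images.
- wiper_grip (a point): Centre of the black grip of the loose wiper (about 0.3 kg), on the table left or right of the cassette. Wiper: flat aluminium bar 150 (its x) x 44 (y) x 14 mm, felt beneath; on a narrow neck above its middle the grip, 100 (x) x 24 (y) x 32 mm tall, 26 to 58 mm above the underside. This point is 42 mm above the underside, z up. Turned by half a turn it is the same.
- screen_mid (a point): Centre of the unpressed white screen's top, 24 mm above the table (does not sink with it). Screen 180 (x, away from robot) x 240 mm (y, to robot's left), in a fixed black cassette base 210 x 270 mm whose rim is 8 mm lower; the lid lies open flat behind (+x). For the wipe the wiper's x lies along this x, centred within 30 mm, and its middle goes from about y = +85 to -85 mm.
- screen (a joint): How far the white screen has sunk straight down on its foam backing, in m: 0 unpressed, stop at 0.010. It bears the wiper's own weight without sinking; it begins to sink at about 5 N in all (wiper's weight of about 3 N included), then takes about 1.2 N more per mm. 2 to 5 mm is a good pressure.
- film_box_mid (a point): Middle of a film carton, 134 x 104 x 36 mm, lying on the table on the side of the cassette where the wiper is not. Bystander.
- tape: Roll of white tape lying flat, 90 mm across, 25 mm high, origin under its centre. Bystander, at the left.
- cap: Loose red bottle cap, 40 mm across, 16 mm high, origin under its centre, near the robot. Bystander.
- loupe: Black magnifier, 52 mm across, 40 mm tall, origin under its centre, near the robot. Bystander.
- marker_box: Grey divided box, 80 x 60 x 22 mm, origin under its centre, right of the cassette lid. Bystander.
- torch: Black torch about 130 mm long, 36 mm thick, lying; origin under its handle. Bystander, at the left.
Things that resemble listed ones, but are neither listed nor needed, are in the scene too. What is shaped like the part that bears wiper_grip but pink or purple is not meant.

How it is judged:
By the outcome, as a careful person would: the job done as asked, in the order asked, and still so for the second after the job is handed in, while the arm keeps its last pose, push and grip.
It also fails if it takes over 48 s, if anything falls off the work surface, if the arm or the gripper's body presses on something with over 40 N, if the wrist force passes 120 N, or if a joint passes its speed limit or range.

ROBOT

A 6-joint arm with a two-finger parallel gripper is mounted at the origin on the work surface. World frame = base frame: x ahead of the robot, y to its left, z up, the work surface at z = 0. Lengths are in mm, angles in rad, forces in N, time in s.
With the tool pointing down it reaches from about 325 to 900 mm from the base axis. Payload 6.1 kg.
Tool frame: the origin (TCP) lies midway between the tips of the shut fingers; the grasp point (between the pads) lies 19 mm behind it; z points along the fingers, y is the line along which they close (so a half turn about z gives the same grasp; the last joint's range is limited). The gripper opens to 85 mm and grips with 20 to 120 N. Pads are 22 mm wide; open, the fingers measure 114 mm over their backs; the gripper's body (76 mm by 85 mm) begins 54 mm behind the grasp point. The pads swing forward as they close: fully open they stand 13 mm farther back than shut.
Start: joints at [-1.267, 0.22, 1.526, -0, 1.395, -0.126], TCP at [260.423, -568.151, 231.3] pointing down, gripper open.
Joint ranges: [-2.98, 2.98], [-0.91, 2.08], [0.09, 2.57], [-1.24, 4.39], [0.2, 2.65], [-2.68, 2.68]. Speed limits (rad/s): [2.57, 2.57, 3.01, 3.14, 3.14, 3.14].

INTERFACE

Orientations are given as [roll, pitch, yaw] about the fixed x, y, z axes, in that order (R = Rz(yaw) Ry(pitch) Rx(roll)).
In Python, from rig import robot gives the robot as it stands.
- The arm moves only by the shell command python3 -m inch 'ROWS' [FORCE]. ROWS is JSON, one flat list of numbers, 7 for each row, row after row: the shift along the world's x, y, z in m, then the turn, a rotation vector about the world's x, y, z in rad, then the closure in counts, from 0 (fully open) to 255 (shut). A call has 1 to 12 rows; each row is the pose to reach, as a shift and turn from the pose commanded when the call began; what a row does not reach only later rows make up. A row lasts 1/10 s, in which the tool goes at most 50 mm and 8.59 degrees, less where a joint would pass 70% of its speed; a pose out of reach is approached as far as the arm can. A call with a gripper value outside its range is refused whole. The fingers move at their own pace and stop on an object; FORCE is the grip in N (left out, the last holds). Time passes only in rows, so rows that repeat a pose let the fingers close. It gives the time, the measured TCP pose, the force, the opening and the grip force at its end, in the units of the state.
- robot.read_state(): the state, without advancing time (a new reading comes with each control period).
- robot.camera(name): name is "scene" or "top" or "wrist"; returns the picture (420x560x3 uint8, blue, green, red); there is no depth.
- robot.camera_params(name): a dict with "fov_y" (degrees; the focal length in pixels is half the picture's height over the tangent of half this angle, whatever the lens; pixels are square), "cx", "cy" (the principal point, pixels), "distortion" ([k1, k2, p1, p2, k3] as OpenCV has them; the pictures are not rectified), "extrinsics" (4x4, takes a point from camera to world coordinates). Camera axes: x right, y up, looking along -z (the intrinsics and any distortion apply to the point x, -y, -z); pixel columns grow to the right and rows downward; lengths in mm; the calibration is good to about 2 mm. A picture is of the moment at which its call begins: read the wrist's pose just before it. camera_params takes no time and is no camera call; for the wrist camera it gives the pose at the moment of the call.
- robot.sign_off(): hands the job in; it is judged then, once.
The state is a dict: "clock": time; "joint_pos": joint angles; "dq": joint speeds; "effort": joint torques, N m; "eef_pos": TCP position; "tool_rot": TCP orientation; "force": force on the tool from outside, world axes, zero at the start; "torque": the same for the moment, N m; "finger_gap": opening from 0.0 (shut) to 1.0 (fully open); "finger_force": force on a finger pad.
Only numpy, scipy, OpenCV 4.12 (cv2) and the standard library are available. Lean on these libraries where they do the work, as an engineer would, in place of code of your own. Each camera call takes 0.05 s, during which the arm holds its last target. There are 200 camera calls.

## Working session

There is one attempt and no reset: what is moved stays moved. The work goes in short steps, Python scripts to look and compute and a shell command to move; the robot and the scene stay as the last step left them, time stands still between calls to the robot, and variables do not carry over. Pictures are saved under pics/ and viewed, at most 10 in all, crops included, and the job is handed in when it is done.

```bash
mkdir -p pics; ls; cat > h.py <<'E'
import numpy as np,cv2
from rig import robot
def K(p):
    f=210/np.tan(np.radians(p["fov_y"])/2)
    return np.array([[f,0,p["cx"]],[0,f,p["cy"]],[0,0,1]]),np.array(p["distortion"],float)
def ray(p,uv,z):
    k,d=K(p);uv=np.array(uv,float).reshape(-1,1,2)
    n=cv2.undistortPoints(uv,k,d).reshape(-1,2)
    E=np.array(p["extrinsics"]);v=np.c_[n[:,0],-n[:,1],-np.ones(len(n))]@E[:3,:3].T
    o=E[:3,3];return o+v*((z-o[2])/v[:,2])[:,None]
E
python3 - <<'E'
from h import *
print(robot.read_state())
for n in("top","scene"):
    im=robot.camera(n);cv2.imwrite(f"pics/{n}0.png",im);p=robot.camera_params(n);print(n,p)
E
```

```text
pics
{'clock': 0.0, 'joint_pos': array([-1.26706624e+00,  2.21259010e-01,  1.52761736e+00,  1.56631887e-07,
        1.39467023e+00, -1.26132101e-01]), 'dq': array([ 0.00030819,  0.00085764,  0.00132693, -0.00060399,  0.00055945,
        0.00096288]), 'effort': array([-1.55459005e-03, -4.96907508e+01, -3.89396095e+01, -3.33599010e-04,
        1.10712700e-02,  5.27183374e-06]), 'eef_pos': array([ 260.26331889, -567.57204081,  230.17554803]), 'tool_rot': array([-3.13965425e+00, -2.45954705e-04,  4.29861923e-01]), 'force': array([0.10995085, 0.33806389, 0.01849174]), 'torque': array([-0.06040133, -0.02574072, -0.00611689]), 'finger_force': 0.0, 'finger_gap': 0.9968456005087436}
top {'fov_y': 54.53075179268905, 'cx': 278.5726066834961, 'cy': 207.35617417384253, 'distortion': array([-0.05480102,  0.        ,  0.        ,  0.        ,  0.        ]), 'extrinsics': array([[ 5.00950130e-03,  9.95288070e-01, -9.68326550e-02,
         3.80702985e+02],
       [-9.99915097e-01,  3.82073929e-03, -1.24579848e-02,
         9.17389339e+01],
       [-1.20293113e-02,  9.68868418e-02,  9.95222707e-01,
         1.10555341e+03],
       [ 0.00000000e+00,  0.00000000e+00,  0.00000000e+00,
         1.00000000e+00]])}
scene {'fov_y': 54.37106931938827, 'cx': 283.7080802958671, 'cy': 205.07503914416313, 'distortion': array([-0.09019657,  0.        ,  0.        ,  0.        ,  0.        ]), 'extrinsics': array([[-1.62488908e-01, -6.25132975e-01,  7.63417395e-01,
         1.51108008e+03],
       [ 9.86583513e-01, -9.05259078e-02,  1.35860342e-01,
         2.71895394e+02],
       [-1.58217267e-02,  7.75250814e-01,  6.31455342e-01,
         8.98384171e+02],
       [ 0.00000000e+00,  0.00000000e+00,  0.00000000e+00,
         1.00000000e+00]])}
```

View pics/top0.png

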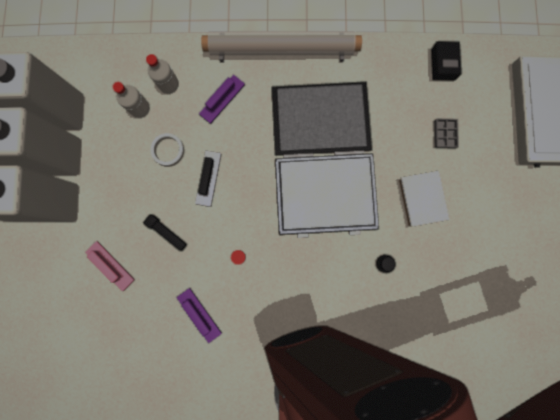

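View pics/scene0.png

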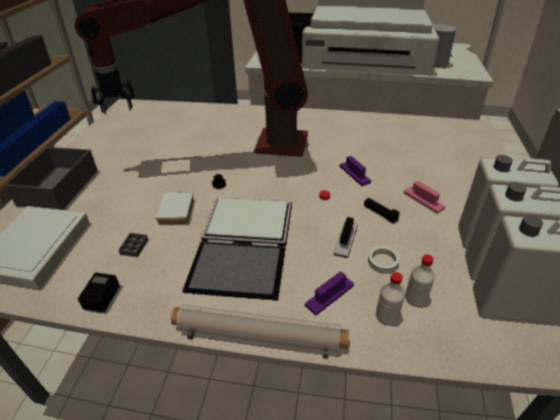

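The top view shows four wiper shapes: purple at (222,98) and (199,315), pink at (110,265), and silver with a black grip at (207,178). The last one fits the description: it has the aluminium bar and black grip, and sits left of the cassette, opposite the carton at (424,198). The screen is at (327,193). I'll measure both and confirm with an enlarged crop.

```bash
python3 - <<'E'
from h import *
p=robot.camera_params("top");im=cv2.imread("pics/top0.png");g=cv2.cvtColor(im,cv2.COLOR_BGR2GRAY)
crop=im[140:245,180:390];cv2.imwrite("pics/crop1.png",cv2.resize(crop,None,fx=3.8,fy=3.8,interpolation=cv2.INTER_CUBIC)[:600,:800])
def biggest(m,x0,y0,x1,y1):
    mm=np.zeros_like(m);mm[y0:y1,x0:x1]=m[y0:y1,x0:x1]
    c=max(cv2.findContours(mm,cv2.RETR_EXTERNAL,cv2.CHAIN_APPROX_NONE)[0],key=cv2.contourArea);return c
def rect(c,z):
    w=ray(p,c,z)[:,:2].astype(np.float32);return cv2.minAreaRect(w)
c=biggest((g<70).astype(np.uint8),190,145,225,210);print("grip",cv2.minAreaRect(c),rect(c,58))
print(g[165:185:4,195:222])
print("scr row",g[193,268:290],g[193,365:385]);print("col",g[148:165,327],g[222:240,327])
for t in(130,140,150,160):
    m=cv2.morphologyEx((g>t).astype(np.uint8),cv2.MORPH_OPEN,np.ones((3,3)))
    n,l,s,ce=cv2.connectedComponentsWithStats(m,connectivity=4);k=l[193,327]
    c=max(cv2.findContours((l==k).astype(np.uint8),cv2.RETR_EXTERNAL,cv2.CHAIN_APPROX_NONE)[0],key=cv2.contourArea)
    print(t,s[k],rect(c,24))
E
```

```text
grip ((205.5769500732422, 176.11538696289062), (9.805805206298828, 37.654293060302734), 11.309932708740234) ((564.2247314453125, 296.0331726074219), (25.929372787475586, 99.6444320678711), 80.16728210449219)
[[148 147 147 147 147 147 138 102  59  34  29  30  32  32  32  26  20  33
   80 129 149 151 142 114 113 136 147]
 [149 148 148 148 147 140 108  66  36  30  31  32  33  32  29  19  28  76
  129 148 151 145 121 103 130 144 146]
 [148 148 147 146 142 120  81  42  30  30  32  34  32  30  22  18  50  97
  136 150 148 133 109 129 144 146 147]
 [148 147 148 147 134  93  49  32  31  31  34  33  32  24  18  43  92 134
  149 151 140 115 128 143 146 146 145]
 [148 149 149 138  99  55  32  30  32  32  34  34  29  18  39  87 133 149
  152 142 117 116 138 145 146 147 147]]
scr row [146 147 147 145 146 146 145 133  94  94 136 137  88  72 117 144 150 151
 151 150 151 151] [151 151 151 151 151 148 130  89 106 139 135 120 138 146 144 143 144 144
 144 144]
col [ 49  32  31  31  43  89 126 111 105 134 124 103 135 150 152 152 151] [152 151 152 149 131  85  96 138 132  92  95 134 146 146 146 146 144 143]
130 [ 281  158   92   71 5825] ((525.6433715820312, -22.667190551757812), (177.93031311035156, 237.3154296875), 3.3721654415130615)
140 [ 282  159   91   69 5651] ((525.924072265625, -23.029266357421875), (174.31063842773438, 234.1785430908203), 3.348825693130493)
150 [ 283  160   89   67 4836] ((526.4830322265625, -22.946640014648438), (170.37986755371094, 228.5577392578125), 3.240518808364868)
160 [     0      0    560    420 235200] ((505.76959228515625, 114.614990234375), (1644.4114990234375, 1185.923095703125), 89.83917999267578)
```

View pics/crop1.png

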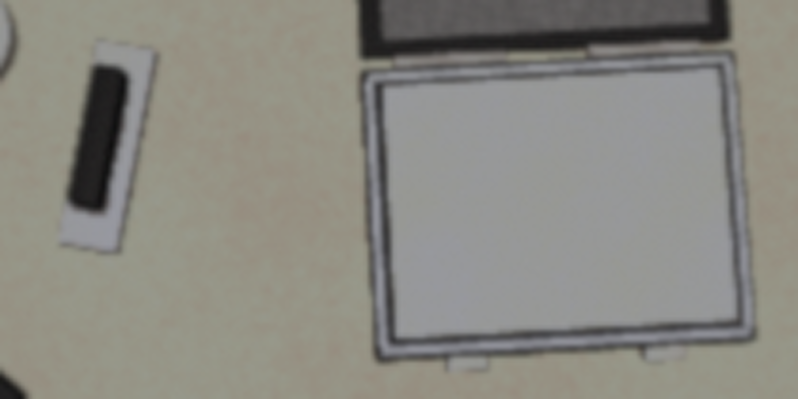

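The crop confirms it: a silver bar with a black grip, 26 x 100 mm as measured at z=58, centred at (564, 296) with yaw -9.8°. The screen measures 178 x 237 mm, centred at (526, -23) with yaw +3.35°. The sizes match, so I'll go above the wiper.

```bash
python3 -m inch '[0.006,0.018,0,0,0,-0.02,0, 0.02,0.056,0,0,0,-0.05,0, 0.035,0.098,0,0,0,-0.09,0, 0.05,0.142,0,0,0,-0.13,0, 0.065,0.186,0,0,0,-0.17,0, 0.08,0.23,0,0,0,-0.21,0, 0.095,0.274,0,0,0,-0.25,0, 0.11,0.318,0,0,0,-0.29,0, 0.125,0.362,0,0,0,-0.33,0, 0.14,0.402,0,0,0,-0.37,0, 0.15,0.425,0,0,0,-0.39,0, 0.152,0.432,0,0,0,-0.4,0]' 40
python3 -m inch '[0.006,0.018,0,0,0,-0.02,0, 0.02,0.056,-0.005,0,0,-0.04,0, 0.035,0.098,-0.01,0,0,-0.06,0, 0.05,0.142,-0.015,0,0,-0.08,0, 0.065,0.186,-0.02,0,0,-0.1,0, 0.08,0.23,-0.025,0,0,-0.12,0, 0.095,0.274,-0.03,0,0,-0.14,0, 0.11,0.318,-0.035,0,0,-0.16,0, 0.125,0.362,-0.04,0,0,-0.18,0, 0.14,0.402,-0.045,0,0,-0.19,0, 0.15,0.428,-0.05,0,0,-0.2,0, 0.152,0.432,-0.05,0,0,-0.2,0]'
python3 - <<'E'
from h import *
s=robot.read_state();print(s["eef_pos"],s["tool_rot"],s["force"],s["joint_pos"],s["clock"])
p=robot.camera_params("wrist");im=robot.camera("wrist");cv2.imwrite("pics/w1.png",im);np.save("w1.npy",p,allow_pickle=True)
g=cv2.cvtColor(im,cv2.COLOR_BGR2GRAY)
for t in(50,70,90):
  for c in cv2.findContours((g<t).astype(np.uint8),cv2.RETR_EXTERNAL,cv2.CHAIN_APPROX_NONE)[0]:
    if cv2.contourArea(c)>600: print(t,[round(v,1) for v in cv2.minAreaRect(c)[0]],cv2.minAreaRect(ray(p,c,58)[:,:2].astype(np.float32)))
E
```

```text
clock: 1.3
eef_pos: [412.8, -133.8, 231.1]
tool_rot: [-3.141, -0.0, 0.033]
force: [-0.8, 0.1, 0.0]
finger_gap: 1.0
finger_force: 0.0
clock: 2.5
eef_pos: [564.6, 297.5, 179.4]
tool_rot: [3.141, 0.002, -0.168]
force: [-0.3, 0.5, -0.8]
finger_gap: 1.002
finger_force: 0.0
[564.56187033 297.518553   179.41134845] [ 3.14081693e+00  1.88251095e-03 -1.68124856e-01] [-0.26092344  0.46419962 -0.84366065] [3.61377247e-01 2.91657188e-01 1.54023486e+00 2.91082408e-04
 1.31171715e+00 2.10022284e+00] 2.5
50 [279.5, 339.5] ((399.80810546875, 320.3947448730469), (664.801025390625, 210.39842224121094), 80.25973510742188)
50 [273.5, 191.5] ((569.2882690429688, 298.6322937011719), (22.277151107788086, 97.58455657958984), 80.50828552246094)
50 [481.2, 165.2] ((538.1026611328125, 86.36717224121094), (160.5588836669922, 79.84430694580078), 3.309764862060547)
50 [469.2, 159.1] ((555.8070678710938, 128.62747192382812), (83.58151245117188, 195.69580078125), 66.84351348876953)
50 [499.2, 40.3] ((667.3511352539062, 101.36365509033203), (68.78482818603516, 93.4215316772461), 3.331418752670288)
70 [279.5, 339.5] 
[... 578 characters left out ...]
, 339.0] ((400.3344421386719, 320.3044128417969), (664.801025390625, 211.46649169921875), 80.25973510742188)
90 [273.5, 192.0] ((568.7318115234375, 299.01995849609375), (24.42034912109375, 100.61116790771484), 80.96758270263672)
90 [126.2, 128.5] ((647.486083984375, 412.2391662597656), (32.60973358154297, 60.09650421142578), 81.51031494140625)
90 [481.0, 165.6] ((537.8385009765625, 86.81845092773438), (162.45236206054688, 80.53990936279297), 3.2226858139038086)
90 [505.1, 137.4] ((576.2896118164062, 96.45588684082031), (251.2850799560547, 94.68505859375), 3.1986682415008545)
90 [27.5, 21.5] ((738.0914306640625, 464.48284912109375), (47.045257568359375, 29.811532974243164), 79.60659790039062)
```

View pics/w1.png

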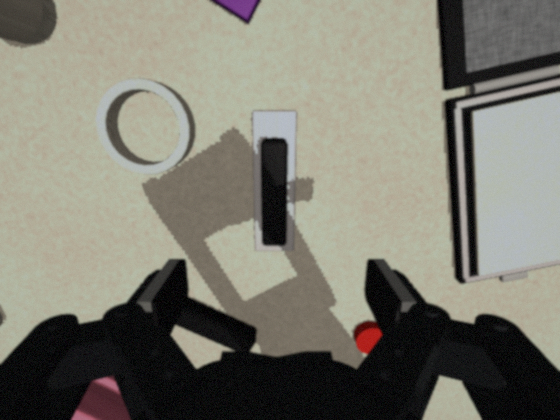

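The close view shows the grip at px (273,191), i.e. (569,299) at yaw -9.1°. That agrees with the top view within 5 mm, and nothing stands in the fingers' way. I'll descend and close.

```bash
python3 -m inch '[0.001,0,-0.008,0,0,0.005,0, 0.003,0,-0.026,0,0,0.005,0, 0.003,0,-0.046,0,0,0.005,0, 0.003,0,-0.066,0,0,0.005,0, 0.003,0,-0.086,0,0,0.005,0, 0.003,0,-0.106,0,0,0.005,0, 0.003,0,-0.124,0,0,0.005,0, 0.003,0,-0.138,0,0,0.005,0, 0.003,0,-0.148,0,0,0.005,0, 0.003,0,-0.154,0,0,0.005,0, 0.003,0,-0.158,0,0,0.005,0, 0.003,0,-0.158,0,0,0.005,0]'
python3 -m inch '[0,0,0,0,0,0,60, 0,0,0,0,0,0,120, 0,0,0,0,0,0,180, 0,0,0,0,0,0,255, 0,0,0,0,0,0,255, 0,0,0,0,0,0,255, 0,0,0,0,0,0,255, 0,0,0,0,0,0,255, 0,0,0,0,0,0,255, 0,0,0,0,0,0,255, 0,0,0,0,0,0,255, 0,0,0,0,0,0,255]' 80
```

```text
clock: 3.75
eef_pos: [567.5, 295.8, 23.3]
tool_rot: [3.142, -0.0, -0.165]
force: [0.7, 0.2, 0.4]
finger_gap: 1.001
finger_force: 0.0
clock: 4.95
eef_pos: [567.9, 296.2, 24.0]
tool_rot: [-3.141, -0.001, -0.165]
force: [-0.6, 1.9, 5.4]
finger_gap: 0.272
finger_force: 79.2
```

```bash
python3 -m inch '[0,0,0.005,0,0,0,255, 0,0,0.015,0,0,0,255, 0,0,0.03,0,0,0,255, 0,0,0.045,0,0,0,255, 0,0,0.06,0,0,0,255, 0,0,0.07,0,0,0,255, 0,0,0.077,0,0,0,255, 0,0,0.08,0,0,0,255, 0,0,0.08,0,0,0,255, 0,0,0.08,0,0,0,255]'
python3 -m inch '[-0.002,-0.008,0,0,0,0.01,255, -0.006,-0.03,0,0,0,0.03,255, -0.012,-0.056,0,0,0,0.055,255, -0.018,-0.082,0,0,0,0.08,255, -0.024,-0.108,0,0,0,0.105,255, -0.03,-0.134,0,0,0,0.13,255, -0.036,-0.16,0,0,0,0.155,255, -0.041,-0.186,0,0,0,0.18,255, -0.045,-0.21,0,0,0,0.2,255, -0.047,-0.226,0,0,0,0.215,255, -0.047,-0.234,0,0,0,0.2235,255, -0.047,-0.234,0,0,0,0.2235,255]'
python3 -m inch '[0,0,0,0,0,0,255, 0,0,0,0,0,0,255, 0,0,0,0,0,0,255]'
python3 - <<'E'
from h import *
print(robot.read_state()["joint_pos"])
a=robot.camera("wrist");b=robot.camera("top")[120:260,150:400]
cv2.imwrite("pics/w2.png",a);cv2.imwrite("pics/t2.png",cv2.resize(b,None,fx=3,fy=3))
sc=robot.camera("scene");cv2.imwrite("pics/s2.png",cv2.resize(sc[130:310,150:400],None,fx=3,fy=3))
E
```

```text
clock: 5.95
eef_pos: [566.9, 295.7, 102.6]
tool_rot: [3.141, 0.001, -0.165]
force: [0.6, 0.4, -2.6]
finger_gap: 0.268
finger_force: 78.5
clock: 7.15
eef_pos: [520.2, 60.9, 103.1]
tool_rot: [3.142, 0.0, 0.057]
force: [0.1, 0.6, -3.1]
finger_gap: 0.273
finger_force: 78.9
clock: 7.45
eef_pos: [520.4, 62.6, 103.2]
tool_rot: [-3.141, 0.0, 0.059]
force: [0.2, 0.5, -3.1]
finger_gap: 0.267
finger_force: 78.9
[-3.09285063e-02  1.13016177e-01  1.90257591e+00  1.83286068e-04
  1.12617016e+00  1.48052238e+00]
```

View pics/w2.png

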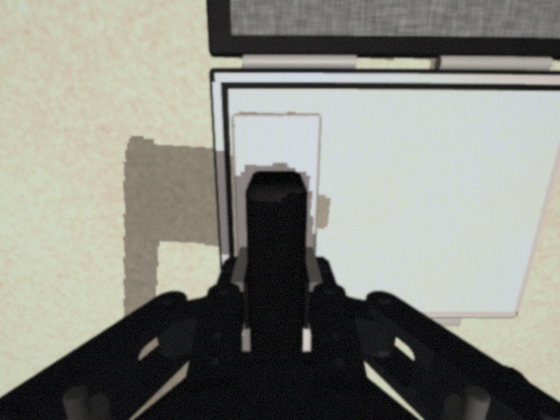

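View pics/s2.png

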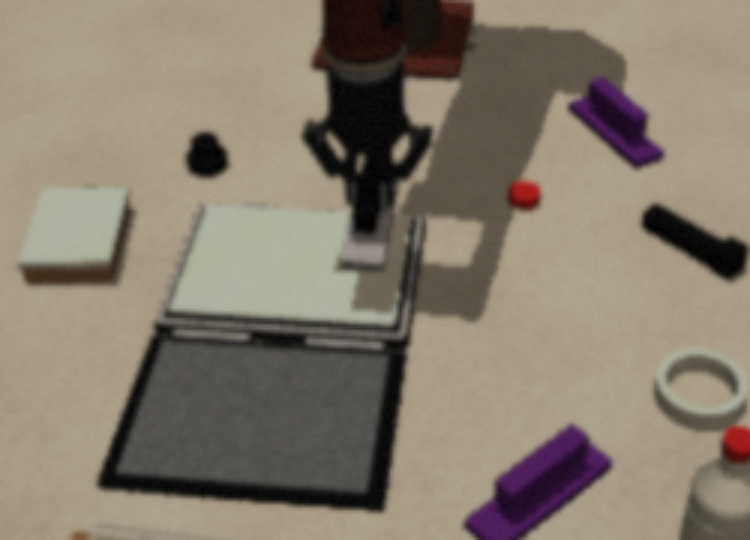

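The wiper hangs square and level over the left part of the screen. In the wrist view its far edge is at row 114, its sides at columns 233 and 320, and the screen's far edge is at row 88. I'll check the centring with a few rays.

```bash
python3 - <<'E'
from h import *
p=robot.camera_params("wrist")
print("bar far corners",ray(p,[[234,115],[320,115]],94).round(1))
print("screen corners FL, far, NR",ray(p,[[229,88],[540,88],[517,317]],24).round(1))
E
```

```text
bar far corners [[592.5  86.9  94. ]
 [594.9  45.6  94. ]]
screen corners FL, far, NR [[ 609.4  100.    24. ]
 [ 622.8 -114.7   24. ]
 [ 438.1 -153.1   24. ]]
```

Centring is within a few mm. The hanging weight reads -3.1 N, so a 3.5 mm sink should read about +6 N (target range 4.3 to 7.9 N). I'll descend to the screen.

```bash
python3 -m inch '[0,0,-0.004,0,0,0,255, 0,0,-0.012,0,0,0,255, 0,0,-0.022,0,0,0,255, 0,0,-0.032,0,0,0,255, 0,0,-0.041,0,0,0,255, 0,0,-0.047,0,0,0,255, 0,0,-0.051,0,0,0,255, 0,0,-0.053,0,0,0,255, 0,0,-0.053,0,0,0,255, 0,0,-0.053,0,0,0,255]'
python3 -m inch '[0,0,-0.001,0,0,0,255, 0,0,-0.002,0,0,0,255, 0,0,-0.003,0,0,0,255, 0,0,-0.004,0,0,0,255, 0,0,-0.005,0,0,0,255, 0,0,-0.005,0,0,0,255, 0,0,-0.005,0,0,0,255]'
```

```text
clock: 8.6
eef_pos: [520.8, 61.8, 50.7]
tool_rot: [3.142, -0.001, 0.058]
force: [-0.2, 0.6, -2.6]
finger_gap: 0.269
finger_force: 78.9
clock: 9.3
eef_pos: [520.6, 61.9, 45.7]
tool_rot: [3.142, -0.0, 0.058]
force: [-3.6, -0.6, 4.8]
finger_gap: 0.268
finger_force: 79.8
```

```bash
python3 -m inch '[0,0,-0.0006,0,0,0,255, 0,0,-0.0012,0,0,0,255, 0,0,-0.0012,0,0,0,255, 0,0,-0.0012,0,0,0,255]'
```

```text
clock: 9.7
eef_pos: [520.7, 61.8, 44.5]
tool_rot: [3.142, -0.0, 0.058]
force: [-4.1, -0.1, 5.9]
finger_gap: 0.27
finger_force: 80.0
```

The reading is 5.9 N, about 3.3 mm of sink. Now the stroke.

```bash
python3 -m inch '[0.0001,-0.002,0,0,0,0,255, 0.0003,-0.006,0,0,0,0,255, 0.0007,-0.012,0,0,0,0,255, 0.0011,-0.019,0,0,0,0,255, 0.0015,-0.026,0,0,0,0,255, 0.0019,-0.033,0,0,0,0,255, 0.0023,-0.04,0,0,0,0,255, 0.0027,-0.047,0,0,0,0,255]'
```

```text
clock: 10.5
eef_pos: [524.4, 15.7, 44.9]
tool_rot: [-3.14, -0.003, 0.058]
force: [-1.2, 4.6, 5.7]
finger_gap: 0.272
finger_force: 80.2
```

```bash
python3 -m inch '[0.0004,-0.007,0,0,0,0,255, 0.0008,-0.014,0,0,0,0,255, 0.0012,-0.021,0,0,0,0,255, 0.0016,-0.028,0,0,0,0,255, 0.002,-0.035,0,0,0,0,255, 0.0024,-0.042,0,0,0,0,255, 0.0029,-0.049,0,0,0,0,255, 0.0033,-0.056,0,0,0,0,255]'
```

```text
clock: 11.3
eef_pos: [527.6, -40.4, 44.9]
tool_rot: [-3.14, -0.002, 0.058]
force: [-0.5, 5.3, 7.0]
finger_gap: 0.274
finger_force: 80.2
```

```bash
python3 -m inch '[0.0004,-0.007,0.0002,0,0,0,255, 0.0008,-0.014,0.0003,0,0,0,255, 0.0012,-0.021,0.0003,0,0,0,255, 0.0016,-0.028,0.0003,0,0,0,255, 0.002,-0.035,0.0003,0,0,0,255, 0.0024,-0.042,0.0003,0,0,0,255, 0.0029,-0.049,0.0003,0,0,0,255, 0.0033,-0.056,0.0003,0,0,0,255, 0.0037,-0.062,0.0003,0,0,0,255, 0.0039,-0.066,0.0003,0,0,0,255, 0.004,-0.068,0.0003,0,0,0,255, 0.004,-0.068,0.0003,0,0,0,255]'
```

```text
clock: 12.5
eef_pos: [531.5, -108.9, 45.1]
tool_rot: [-3.141, -0.002, 0.058]
force: [-0.4, 3.9, 6.2]
finger_gap: 0.271
finger_force: 79.9
```

The stroke is complete, from y ≈ +86 to -85, with about 3.3 to 4 mm of sink at each reading. Now lifting straight off.

```bash
python3 -m inch '[0,0,0.004,0,0,0,255, 0,0,0.012,0,0,0,255, 0,0,0.026,0,0,0,255, 0,0,0.044,0,0,0,255, 0,0,0.064,0,0,0,255, 0,0,0.084,0,0,0,255, 0,0,0.104,0,0,0,255, 0,0,0.124,0,0,0,255, 0,0,0.142,0,0,0,255, 0,0,0.156,0,0,0,255, 0,0,0.166,0,0,0,255, 0,0,0.17,0,0,0,255]'
python3 -m inch '[0,0,0,0,0,0,255, 0,0,0,0,0,0,255, 0,0,0,0,0,0,255, 0,0,0,0,0,0,255, 0,0,0,0,0,0,255, 0,0,0,0,0,0,255]'
python3 - <<'E'
from h import *
sc=robot.camera("scene");cv2.imwrite("pics/s3.png",cv2.resize(sc[60:330,60:480],None,fx=1.9,fy=1.9))
E
```

```text
clock: 13.7
eef_pos: [530.8, -109.4, 215.7]
tool_rot: [3.141, -0.001, 0.058]
force: [-0.0, -0.1, -2.4]
finger_gap: 0.27
finger_force: 78.9
clock: 14.3
eef_pos: [530.3, -109.1, 214.1]
tool_rot: [-3.141, 0.0, 0.058]
force: [0.3, -0.1, -3.3]
finger_gap: 0.266
finger_force: 78.9
```

View pics/s3.png

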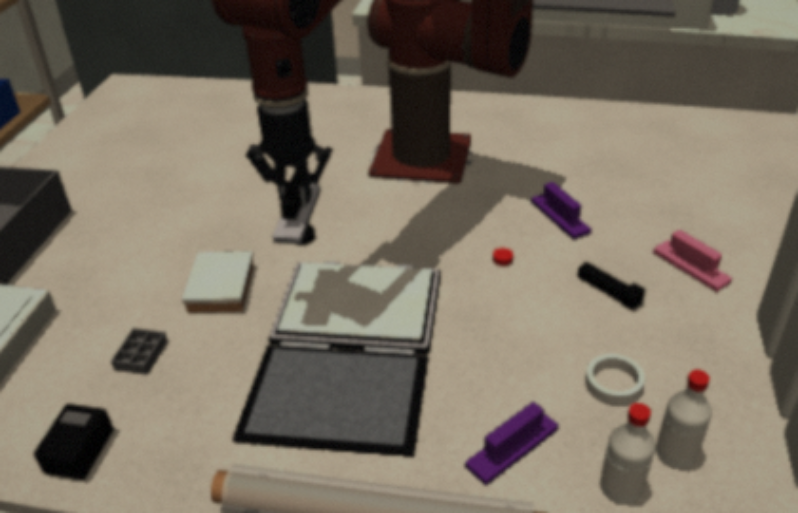

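The wiper is held level at crop px (295,215), the weight reads -3.3 N, and its underside is about 190 mm up. The carton, cap, loupe, torch, tape and box are undisturbed.

```bash
python3 -c "
from rig import robot
print(robot.sign_off())"
```

```text
the job is handed in; nothing more can be done
None
```

I wiped the screen in one stroke from y ≈ +86 to -85 mm, with about 3 to 4 mm of sink at each reading; the wiper is now held level and still about 16 cm above the screen, and the job is handed in.

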